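# Feed a batten under the guard to the sprung stop with the push stick

## Task

Pick up the wooden push stick by its upright handle and use its nose to push the batten through the low opening of the guard until it butts against the sprung end stop on the far side, which you must find by feel: press it home on the stop with about 10 N, over and above the sliding drag, and never as much as 20 N. Keep the gripper off the batten and the guard, then draw the stick back out and lay it flat on the bench, clear of the feeder, leaving the batten against the stop and the loose bystanders where they stand.

Things in the scene. Friction and masses are not known exactly. Their poses are not given: they have to be found in the camera images.
- feed_guard: Feeder, fixed on the bench: plywood bed 375 x 90 mm (own x -0.190 to 0.185), its top 6 mm above the bench, aluminium guard across it. Origin: under the guard's middle, at bench level; own +x is the feed direction (about to the robot's right), z up. Two fences (x -0.130 to 0.055, 10 mm high above the bed, inner faces at y = +-0.022) guide the batten.
- guard_mouth (a point): Centre of the guard's entrance, on the bed's top (feed_guard x = -0.035, z = 0.006). Opening 44 mm wide between the fences, its lip 26 mm above the bed. The guard runs on 70 mm to feed_guard x = +0.035, 76 mm wide outside, its top 47 mm above the bench with two small caps to 53 mm.
- presser (a point): Point on the bed's top under the round steel presser bar inside the guard (feed_guard x = 0.015). The sprung bar hangs 16 mm above the bed: the 18 mm batten must lift it 2 mm, by a push of some newtons, and then slides under it with a drag of about 2 to 5 N. The push stick's nose passes under it.
- stop_rail: Stop's steel post, fixed on the bed's far end; origin and axes are feed_guard's. Post at x 0.153 to 0.183, 40 mm high, black knob on top. Two rods hold the stop before it: a block with a sprung rubber pad 40 mm wide, 3 to 21 mm above the bed. The pad's face is somewhere at x 0.080 to 0.115, set anew each time and not measured. It yields 1 mm per 4 N and bottoms at 9 mm.
- push_stick: Pale wooden push stick, 170 mm long, 120 g, flat on the bench to the left of the feeder, pointing roughly the feed way. Origin: on its underside, below the handle's middle; own +x to the nose, z up. Blade 14 mm wide, 12 mm high, x -0.050 to 0.120. Foot plate 34 mm wide, 6 mm thick, x -0.050 to -0.012.
- stick_handle (a point): Where to grip the push stick: 40 mm above its underside, in its upright handle (36 mm along the stick's x, 18 mm thick along its y, 12 to 62 mm high). Gripped there across the 18 mm, the fingertips pass over the fences.
- stick_nose (a point): The push stick's blunt end: stick x = 0.120, 6 mm above its underside. It pushes on the batten's trailing end.
- batten: Plain brown wooden batten, 110 x 40 x 18 mm, about 90 g, lying flat on the bed before the guard, between the fences. Origin: centre of its underside; own x along its length in the feed direction: leading end at +0.055, trailing end at -0.055.
- reel_natural: Bystander: reel of natural thread, 35 mm across, 44 mm high, loose; origin at the centre of its underside.
- beeswax: Bystander: yellow block of beeswax 38 x 52 x 18 mm, loose; origin at the centre of its underside.
- masking_tape: Bystander: roll of masking tape, 88 mm across, 24 mm high, loose; origin at the centre of its underside.

How it is judged:
By the outcome, as a careful person would: the job done as asked, in the order asked, and still so for the second after the job is handed in, with the robot touching nothing.
It also fails if it takes over 69 s, if anything falls off the work surface, if the arm or the gripper's body presses on something with over 40 N, if the wrist force passes 120 N, or if a joint passes its speed limit or range.

## Robot

A 6-joint arm with a two-finger parallel gripper is mounted at the origin on a cart in front of the work surface, level with it; the furniture and walls round the work are solid. World frame = base frame: x ahead of the robot, y to its left, z up, the work surface at z = 0. Lengths are in mm, angles in rad, forces in N, time in s.
With the tool pointing down it reaches from about 350 to 1000 mm from the base axis. Payload 7.1 kg.
Tool frame: the origin (TCP) lies midway between the tips of the shut fingers; the grasp point (between the pads) lies 19 mm behind it; z points along the fingers, y is the direction in which the jaws open and shut (so a half turn about z gives the same grasp; the last joint's range is limited). The gripper opens to 85 mm and grips with 20 to 120 N. Pads are 22 mm wide; open, the fingers measure 114 mm over their backs; the gripper's body (76 mm by 85 mm) begins 54 mm behind the grasp point. The pads swing forward as they close: fully open they stand 13 mm farther back than shut.
Start: joints at [-1.176, 0.423, 1.63, -0, 1.089, -0.019], TCP at [251.322, -572.225, 231.319] pointing down, gripper open.
Joint ranges: [-3, 3], [-0.9, 2.11], [0.09, 2.58], [-1.31, 4.45], [0.11, 2.69], [-2.54, 2.54]. Speed limits (rad/s): [2.39, 2.39, 3.01, 3.14, 3.14, 3.14].

## Interface

Orientations are given as a rotation vector (axis times angle).
In Python, from rig import ctrl gives the robot as it stands.
- The arm moves only by the tool drive_tool, never from a script. Its argument "targets" is a list of rows, each a list of 6 numbers: the shift along the world's x, y, z each as a share of 0.1 m, from -1 to 1, then the turn, a rotation vector about the world's x, y, z each as a share of 180 degrees, from -1 to 1. In form: [[dx, dy, dz, wx, wy, wz], ...]. A call has 1 to 5 rows; each row shifts and turns the commanded pose from where the row before left it; what a row does not reach is not made up. A row lasts 1/12 s, in which the tool goes at most 41.7 mm and 7.16 degrees, less where a joint would pass 70% of its speed; a pose out of reach is approached as far as the arm can. A call with a number of a shift or a turn outside -1 to 1 is refused whole. A call with a gripper value outside its range is refused whole. "gripper" is the opening, from 0 (shut) to 1 (fully open), set as the call begins (left out, the last holds). The fingers move at their own pace and stop on an object; "grip_force" is the grip in N (left out, the last holds). Time passes only in rows, so rows that do not move let the fingers close. It gives the time, the measured TCP pose, the force and the opening at its end, in the units of the state.
- ctrl.state(): the state, without advancing time (a new reading comes with each control period).
- ctrl.camera(name): name is "scene" or "top" or "wrist"; returns the picture (480x640x3 uint8, red, green, blue); there is no depth.
- ctrl.calibration(name): a dict with "vfov" (degrees; the focal length in pixels is half the picture's height over the tangent of half this angle, whatever the lens; pixels are square), "cx", "cy" (the principal point, pixels), "world_from_camera" (4x4, takes a point from camera to world coordinates); the wrist camera has in their place "mount" (4x4, takes a point from camera to tool coordinates, whose origin is the TCP and whose axes are the flange's). Camera axes: x right, y down, z forward; pixel columns grow to the right and rows downward; lengths in mm; the calibration is good to about 2 mm. A picture is of the moment at which its call begins: read the wrist's pose just before it. calibration takes no time and is no camera call.
- ctrl.finish_job(): hands the job in, once; it reports no verdict.
The state is a dict: "time_s": time; "joint_pos": joint angles; "joint_velocities": joint speeds; "joint_efforts": joint torques, N m; "tcp_pos": TCP position; "ee_rot": TCP orientation; "force": force on the tool from outside, world axes, zero at the start; "ft_torque": the same for the moment, N m; "grip_width": finger opening in mm.
Only numpy, scipy, OpenCV 4.12 (cv2) and the standard library are available. Lean on these libraries where they do the work, as an engineer would, in place of code of your own. Each camera call takes 0.05 s, during which the arm holds its last target. There are 200 camera calls.

## Working session

There is one attempt and no reset: what is moved stays moved. The work goes in short steps, Python scripts to look and compute and a tool call to move; the robot and the scene stay as the last step left them, time stands still between calls to the robot, and variables do not carry over. Pictures are saved under pics/ and viewed, about 8 in all and at most 12, crops included, and the job is handed in when it is done.

Besides the shell and the picture viewer there is one more tool, called as name(argument=value, ...), one argument or row to a line, values as JSON. drive_tool: Moves the arm, as the interface text tells. Shift numbers are shares of 0.1 m and turn numbers shares of 180 degrees, none past 1 either way. Its arguments: {"type":"object","properties":{"targets":{"type":"array"},"gripper":{"type":"number"},"grip_force":{"type":"number"}},"required":["targets"]}

```bash
mkdir -p pics; ls; python3 - <<'E'
from rig import ctrl
import cv2,json
for n in ("scene","top"):
    im=ctrl.camera(n); cv2.imwrite(f"pics/{n}0.png",im[:,:,::-1])
    print(n,ctrl.calibration(n))
print(ctrl.calibration("wrist")); print(ctrl.state())
E
```

```text
pics
scene {'vfov': 54.098091124555324, 'cx': 319.24208479158756, 'cy': 238.89812603184805, 'world_from_camera': array([[-8.84305323e-01, -2.61059530e-01,  3.87107243e-01,
         5.97146479e+01],
       [-4.66830606e-01,  4.79151536e-01, -7.43291996e-01,
         9.83284578e+02],
       [ 8.56042873e-03, -8.38010577e-01, -5.45586832e-01,
         7.80617243e+02],
       [ 0.00000000e+00,  0.00000000e+00,  0.00000000e+00,
         1.00000000e+00]])}
top {'vfov': 53.129571754557475, 'cx': 321.1827570811713, 'cy': 244.73734545329788, 'world_from_camera': array([[-5.11733933e-03, -9.88112647e-01,  1.53646380e-01,
         3.83347458e+02],
       [-9.99986810e-01,  5.12401712e-03, -3.52534924e-04,
         1.66738354e+01],
       [-4.38942466e-04, -1.53646158e-01, -9.88125835e-01,
         1.25201346e+03],
       [ 0.00000000e+00,  0.00000000e+00,  0.00000000e+00,
         1.00000000e+00]])}
{'vfov': 70.6509187241221, 'cx': 313.9963414671919, 'cy': 238.95207279709697, 'mount': array([[-1.53722241e-04, -9.56234143e-01, -2.92602529e-01,
         7.50348854e+01],
       [ 9.99999542e-01,  
[... 208 characters left out ...]
    1.00000000e+00]])}
{'time_s': 0.1, 'joint_pos': array([-1.17603270e+00,  4.23796684e-01,  1.63063240e+00,  4.37020165e-06,
        1.08859269e+00, -1.90085504e-02]), 'joint_velocities': array([-0.00089094, -0.00094556, -0.00143102,  0.00043352, -0.0022267 ,
       -0.00132993]), 'joint_efforts': array([ 6.45724795e-04, -5.58426118e+01, -2.82446659e+01,  2.78158313e-05,
        3.03722016e-03,  1.01986276e-05]), 'tcp_pos': array([ 251.11626929, -571.78065462,  230.59587889]), 'ee_rot': array([-3.07322501e+00, -6.45033529e-01,  4.13126583e-04]), 'force': array([0.02781437, 1.13761462, 1.64338219]), 'ft_torque': array([-0.04100036, -0.0291337 , -0.0394844 ]), 'grip_width': 85.3977052926826}
```

View pics/top0.png

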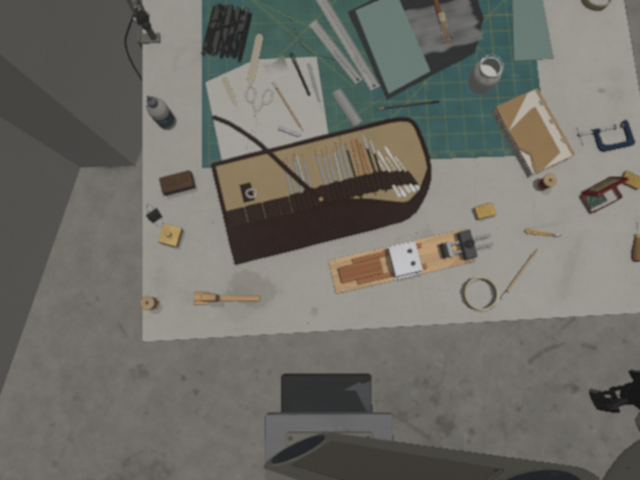

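View pics/scene0.png

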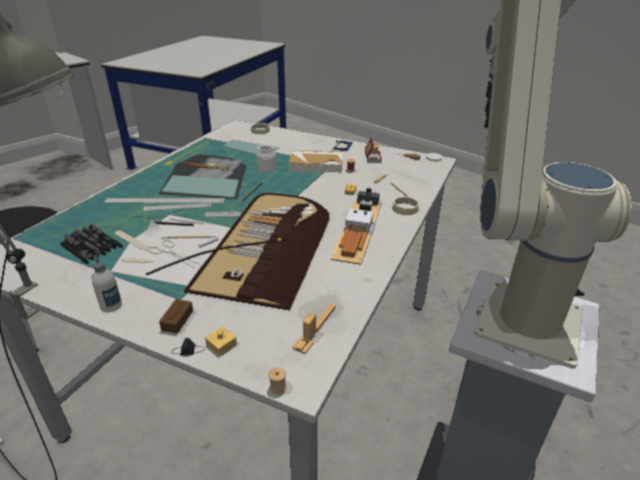

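The top view shows the stick at about (194–260, 298) with its handle near (207, 297). The feeder runs from (333, 279) to (480, 245), with the guard at (405, 259) and the tape at (480, 293). I'll enlarge this region.

```bash
python3 - <<'E'
import cv2
im=cv2.imread("pics/top0.png")
a=cv2.resize(im[222:302,320:500],None,fx=4.4,fy=4.4,interpolation=cv2.INTER_CUBIC)
b=cv2.resize(im[280:315,185:275],None,fx=6,fy=6,interpolation=cv2.INTER_CUBIC)
import numpy as np
c=np.zeros((a.shape[0]+b.shape[0],800,3),np.uint8);c[:a.shape[0],:a.shape[1]]=a;c[a.shape[0]:,:b.shape[1]]=b
print(a.shape,b.shape,c.shape);cv2.imwrite("pics/crop0.png",c)
E
```

```text
(352, 792, 3) (210, 540, 3) (562, 800, 3)
```

View pics/crop0.png

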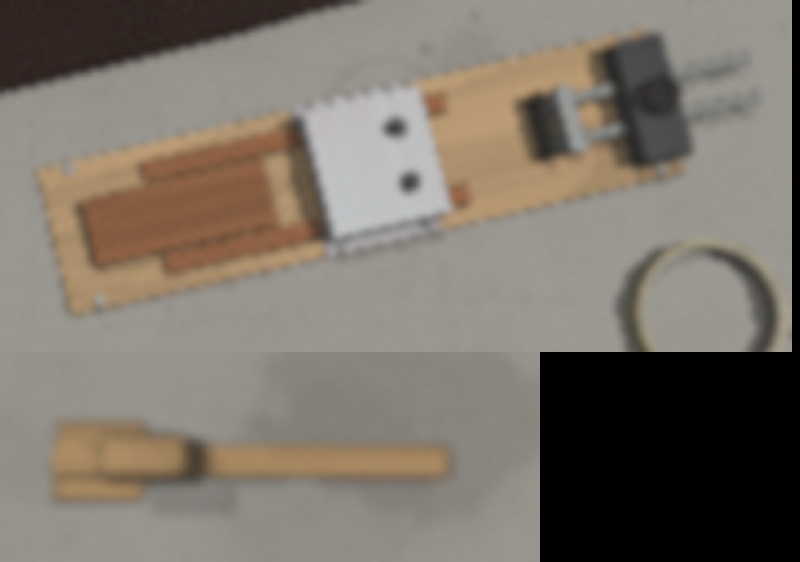

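The crop shows the bed corners at (38,170), (73,315), (682,173) and (645,30). The batten is at (79–280, 163–267). The stick's nose is at (449,461), and its foot's back end is at (54,461).

```bash
cat >h.py <<'E'
import numpy as np
from rig import ctrl
from scipy.spatial.transform import Rotation as R
def ray(name,u,v,z,T=None):
    c=ctrl.calibration(name); f=240/np.tan(np.radians(c['vfov']/2))
    T=c['world_from_camera'] if T is None else T
    d=T[:3,:3]@np.array([(u-c['cx'])/f,(v-c['cy'])/f,1]); o=T[:3,3]
    return o+d*(z-o[2])/d[2]
def proj(name,p,T=None):
    c=ctrl.calibration(name); f=240/np.tan(np.radians(c['vfov']/2))
    T=c['world_from_camera'] if T is None else T
    q=T[:3,:3].T@(np.array(p)-T[:3,3]); return np.array([c['cx']+f*q[0]/q[2],c['cy']+f*q[1]/q[2]])
def wristT():
    s=ctrl.state(); T=np.eye(4); T[:3,:3]=R.from_rotvec(s['ee_rot']).as_matrix(); T[:3,3]=s['tcp_pos']
    return T@ctrl.calibration('wrist')['mount']
E
cat > m.py <<'E'
from h import *
A=lambda u,v,z:ray('top',320+u/4.4-.5+.5/4.4,222+v/4.4-.5+.5/4.4,z)
B=lambda u,v,z:ray('top',185+u/6-.4,280+(v-352)/6-.4,z)
np.set_printoptions(precision=1,suppress=True)
bed=np.array([A(38,170,6),A(73,315,6),A(682,173,6),A(645,30,6)])
loc=np.array([[-190,45],[-190,-45],[185,-45],[185,45]])
bat=np.array([A(79,203,24),A(95,267,24),A(280,222,24),A(268,163,24)])
g=np.array([A(300,112,47),A(330,240,47),A(452,208,47),A(420,88,47)])
def fit(loc,w):
    from scipy.optimize import least_squares
    f=lambda p:(loc@np.array([[np.cos(p[2]),np.sin(p[2])],[-np.sin(p[2]),np.cos(p[2])]])+p[:2]-w[:,:2]).ravel()
    r=least_squares(f,[400,0,-1.4]);return r.x[:2],np.degrees(r.x[2]),r.fun
print('bed',fit(loc,bed)); print('guard',fit(np.array([[-35,38],[-35,-38],[35,-38],[35,38]]),g))
print('bat',fit(np.array([[-55,20],[-55,-20],[55,-20],[55,20]]),bat))
n=B(449,461,12);b=B(54,461,6);h=(B(100,456,62)+B(188,456,62))/2
print('nose',n,'back',b,'handle',h); d=n-b; print(np.degrees(np.arctan2(d[1],d[0])),np.hypot(d[0],d[1]), b+d*50/170)
for k,u,v in (('reel',148,303),('wax',485,211),('tape',480,293)): print(k,ray('top',u,v,12))
E
python3 m.py
```

```text
bed (array([ 534.8, -196.3]), np.float64(-77.25614516951836), array([ 0.8,  1. , -1.1,  1.1, -0.5, -2.2,  0.8,  0.1]))
guard (array([ 534.7, -195.4]), np.float64(-77.55039022409655), array([ 0.4, -0.3,  0.3, -1.5, -2.6,  0.6,  1.9,  1.1]))
bat (array([507.7, -84.8]), np.float64(-77.5594246127513), array([ 1.1, -1.2, -0.5, -0.9, -2.5, -0.1,  1.9,  2.3]))
nose [439.  175.7  12. ] back [440.2 346.5   6. ] handle [439.5 294.7  62. ]
-90.38337820191143 170.82521996284547 [439.8 296.2   7.8]
reel [427.1 461.4  12. ]
wax [ 664.1 -417.2   12. ]
tape [ 448.3 -391.9   12. ]
```

drive_tool(
  targets=[
    [0.2, 0.36, 0, 0, 0, 0.036],
    [0.2, 0.36, 0, 0, 0, 0.036],
    [0.2, 0.36, 0, 0, 0, 0.036],
    [0.2, 0.36, 0, 0, 0, 0.036],
    [0.2, 0.36, 0, 0, 0, 0.036],
  ],
  gripper=1,
)

```text
time_s: 0.52
tcp_pos: [351.6, -390.4, 231.0]
ee_rot: [-2.768, -1.484, 0.0]
force: [0.2, -0.6, 0.1]
grip_width: 85.0
```

drive_tool(
  targets=[
    [0.1, 0.39, 0, 0, 0, 0.036],
    [0.1, 0.39, 0, 0, 0, 0.036],
    [0.1, 0.39, 0, 0, 0, 0.036],
    [0.1, 0.39, 0, 0, 0, 0.036],
    [0.1, 0.39, 0, 0, 0, 0.036],
  ],
)

```text
time_s: 0.93
tcp_pos: [401.2, -195.3, 231.2]
ee_rot: [-2.244, -2.198, 0.0]
force: [0.7, -0.6, 0.1]
grip_width: 85.4
```

drive_tool(
  targets=[
    [0.08, 0.4, 0, 0, 0, 0.008],
    [0.08, 0.4, 0, 0, 0, 0],
    [0.08, 0.4, 0, 0, 0, 0],
    [0.08, 0.4, 0, 0, 0, 0],
    [0.08, 0.4, 0, 0, 0, 0],
  ],
)

```text
time_s: 1.35
tcp_pos: [441.1, 4.8, 231.3]
ee_rot: [2.223, 2.22, -0.0]
force: [0.7, -0.2, -0.7]
grip_width: 85.1
```

drive_tool(
  targets=[
    [0, 0.38, 0, 0, 0, 0],
    [0, 0.38, 0, 0, 0, 0],
    [0, 0.38, 0, 0, 0, 0],
    [0, 0.38, 0, 0, 0, 0],
    [0, 0.38, 0, 0, 0, 0],
  ],
)

```text
time_s: 1.77
tcp_pos: [440.7, 194.7, 231.2]
ee_rot: [-2.222, -2.221, 0.0]
force: [1.6, -0.8, -0.5]
grip_width: 85.4
```

drive_tool(
  targets=[
    [0, 0.25, -0.2, 0, 0, 0],
    [0, 0.25, -0.2, 0, 0, 0],
    [0, 0.25, -0.2, 0, 0, 0],
    [0, 0.25, -0.2, 0, 0, 0],
    [0, 0, 0, 0, 0, 0],
  ],
)

```text
time_s: 2.18
tcp_pos: [439.6, 295.2, 147.7]
ee_rot: [-2.219, -2.222, 0.006]
force: [-0.1, 0.6, -0.7]
grip_width: 85.7
```

```bash
python3 - <<'E'
from h import *
import cv2
T=wristT(); im=ctrl.camera("wrist"); np.save("T1.npy",T)
cv2.imwrite("pics/w1.png",im[:,:,::-1]); print(ctrl.state()['tcp_pos'])
for p in ([439.8,296,0],[439.6,295,62],[439,176,12],[440,346,6]): print(p,proj('wrist',p,T))
E
```

```text
[439.86298143 293.78847598 149.04154472]
[439.8, 296, 0] [314.69872152 223.15483974]
[439.6, 295, 62] [314.23717531 246.23332213]
[439, 176, 12] [313.58239843 348.14388656]
[440, 346, 6] [315.0485922  166.15945841]
```

View pics/w1.png

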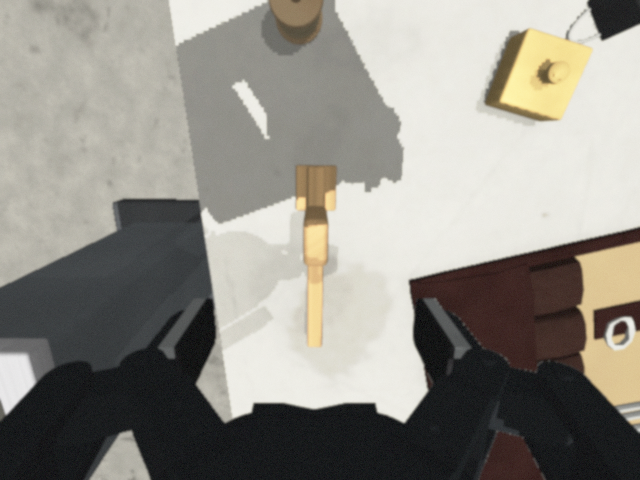

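The wrist view agrees with the estimate: handle about (315,245), nose (315,347), foot's back end (316,166). I'll descend and grip.

drive_tool(
  targets=[
    [0, 0.02, -0.3, 0, 0, 0],
    [0, 0, -0.3, 0, 0, 0],
    [0, 0, -0.3, 0, 0, 0],
    [0, 0, -0.2, 0, 0, 0],
    [0, 0, -0.09, 0, 0, 0],
  ],
  gripper=0.6,
)

```text
time_s: 2.65
tcp_pos: [440.2, 293.2, 30.4]
ee_rot: [-2.223, -2.219, 0.006]
force: [-0.2, -0.9, -0.4]
grip_width: 51.1
```

drive_tool(
  targets=[
    [0, 0, -0.09, 0, 0, 0],
    [0, 0, 0, 0, 0, 0],
    [0, 0, 0, 0, 0, 0],
  ],
)

```text
time_s: 2.9
tcp_pos: [441.9, 294.8, 24.0]
ee_rot: [2.223, 2.22, 0.001]
force: [0.6, 0.6, 0.7]
grip_width: 51.4
```

drive_tool(
  targets=[
    [0, 0, 0, 0, 0, 0],
    [0, 0, 0, 0, 0, 0],
    [0, 0, 0, 0, 0, 0],
    [0, 0, 0, 0, 0, 0],
    [0, 0, 0, 0, 0, 0],
  ],
  gripper=0,
  grip_force=90,
)

```text
time_s: 3.32
tcp_pos: [441.9, 295.1, 24.3]
ee_rot: [2.222, 2.22, 0.002]
force: [-0.4, -0.5, 7.1]
grip_width: 17.3
```

drive_tool(
  targets=[
    [0, 0, 0.1, 0, 0, 0],
    [0, 0, 0.2, 0, 0, 0],
    [0, 0, 0.2, 0, 0, 0.024],
    [0.05, -0.3, 0, 0, 0, 0.024],
    [0.05, -0.3, 0, 0, 0, 0.024],
  ],
)

```text
time_s: 3.73
tcp_pos: [452.4, 235.7, 75.3]
ee_rot: [1.948, 2.462, 0.006]
force: [0.7, -0.6, -1.5]
grip_width: 17.2
```

drive_tool(
  targets=[
    [0.05, -0.3, 0, 0, 0, 0],
    [0.05, -0.3, 0, 0, 0, 0],
    [0.05, -0.3, 0, 0, 0, 0],
    [0.03, -0.3, 0, 0, 0, 0],
    [0, -0.1, 0, 0, 0, 0],
  ],
)

```text
time_s: 4.15
tcp_pos: [469.5, 101.9, 73.9]
ee_rot: [1.96, 2.455, -0.0]
force: [0.5, -0.8, -0.4]
grip_width: 16.9
```

drive_tool(
  targets=[
    [0, 0, 0, 0, 0, 0],
    [0, 0, 0, 0, 0, 0],
  ],
)

```text
time_s: 4.32
tcp_pos: [469.5, 104.7, 73.7]
ee_rot: [1.96, 2.455, 0.001]
force: [-0.1, -0.7, -0.8]
grip_width: 17.1
```

```bash
python3 - <<'E'
from h import *
import cv2
s=ctrl.state();print(s['tcp_pos'],s['ee_rot'],s['force'],s['ft_torque'],s['time_s'])
T=wristT(); im=ctrl.camera("wrist"); np.save("T2.npy",T)
t=ctrl.camera("top"); cv2.imwrite("pics/top2.png",t[:,:,::-1]); cv2.imwrite("pics/w2.png",im[:,:,::-1])
a=cv2.resize(t[222:312,240:420],None,fx=4.4,fy=4.4,interpolation=cv2.INTER_CUBIC)
cv2.imwrite("pics/crop2.png",a[:,:,::-1])
E
```

```text
[469.46097793 104.71810024  73.74958661] [1.95960807e+00 2.45533386e+00 7.76220395e-04] [-0.11507269 -0.74129047 -0.78081384] [0.06029712 0.07008639 0.02494637] 4.3167
```

View pics/w2.png

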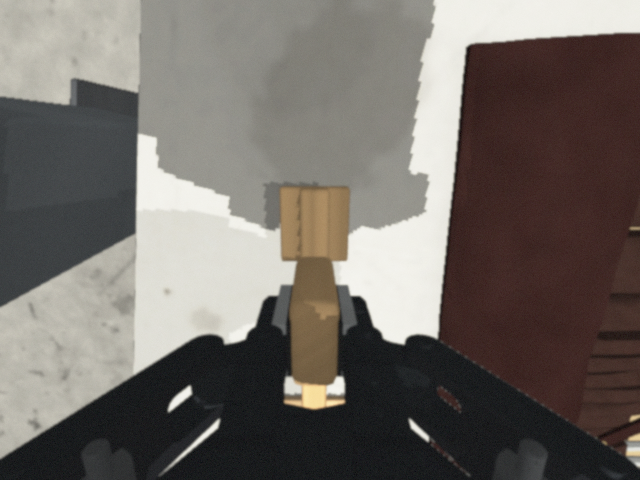

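View pics/crop2.png

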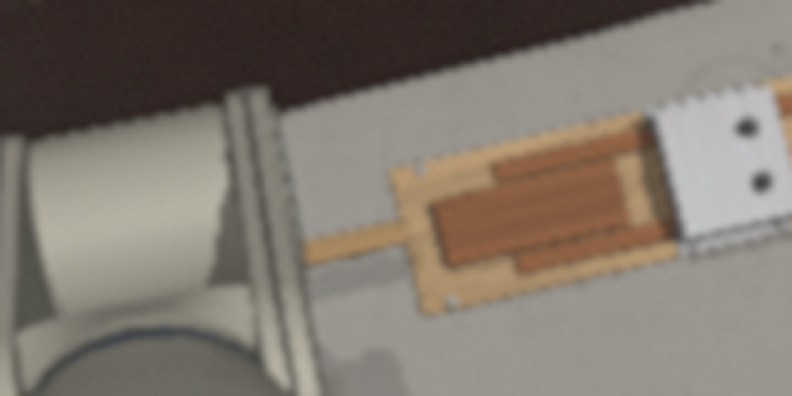

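The wrist view shows the stick seated squarely between the pads, with the foot's back edge at row 187 and columns 281–350. In the top crop the nose is at about (408,235), just short of the batten.

```bash
python3 - <<'E'
from h import *
np.set_printoptions(precision=1,suppress=True)
T=np.load("T2.npy"); tcp=np.array([469.5,104.7,73.7]); a=np.radians(-77.4)
r=R.from_rotvec([1.9596,2.4553,.0008]).as_matrix(); print('toolx yaw',np.degrees(np.arctan2(r[1,0],r[0,0])), r[:,2])
d=-r[:,0]; n=np.array([-d[1],d[0],0])
for dz in (21,24): # predicted
    o=tcp-[0,0,dz]
    for sy in (17,-17): print(dz,'foot back top',proj('wrist',o-50*d+sy*n+[0,0,6],T),'front',proj('wrist',o-12*d+sy*n+[0,0,6],T))
    print('nose top px in crop',(proj('top',o+120*d+[0,0,12])-[240,222]+.4)*4.4)
nose=ray('top',240+408/4.4-.4,222+235.5/4.4-.4,tcp[2]-24+12)
O=np.array([534.8,-196]);e=np.array([np.cos(a),np.sin(a)]);l=np.array([-e[1],e[0]])
for q in (nose[:2],tcp[:2],(tcp+120*d)[:2]): print('local',(q-O)@e,(q-O)@l)
E
```

```text
toolx yaw 102.81255300544817 [ 0.  0. -1.]
21 foot back top [349.8 191.7] front [347.5 267.4]
21 foot back top [277.1 191.7] front [279.5 267.4]
nose top px in crop [410.3 227.5]
24 foot back top [349.2 190.7] front [346.9 265.2]
24 foot back top [277.8 190.7] front [280.1 265.2]
nose top px in crop [410.2 228. ]
local -189.85575074004 -1.5498713665543065
local -307.70292397817553 1.8683081333401574
local -187.703751746964 2.3134770783109815
```

drive_tool(
  targets=[
    [0, -0.1, 0, 0, 0, 0.006],
    [0, 0, -0.2, 0, 0, 0],
    [0, 0, -0.15, 0, 0, 0],
    [0, 0, -0.06, 0, 0, 0],
    [0, 0, 0, 0, 0, 0],
  ],
)

```text
time_s: 4.83
tcp_pos: [468.3, 95.7, 31.2]
ee_rot: [-1.931, -2.476, 0.003]
force: [-0.5, 0.6, -0.6]
grip_width: 16.7
```

drive_tool(
  targets=[
    [0, 0, 0, 0, 0, 0],
    [0, 0, 0, 0, 0, 0],
  ],
)

```text
time_s: 5.0
tcp_pos: [469.7, 95.4, 32.9]
ee_rot: [1.933, 2.476, 0.001]
force: [0.9, 0.0, -0.8]
grip_width: 16.7
```

```bash
python3 - <<'E'
from h import *
import cv2
s=ctrl.state();print(s['tcp_pos'],s['force'],s['ft_torque'],s['time_s'])
t=ctrl.camera("top");a=cv2.resize(t[222:312,240:420],None,fx=4.4,fy=4.4,interpolation=cv2.INTER_CUBIC)
cv2.imwrite("pics/crop3.png",a[:,:,::-1])
E
```

```text
[469.69988211  95.37075822  32.85504813] [ 0.93230125  0.00917768 -0.80082191] [-0.02532618 -0.00558069  0.00243729] 5.0
```

View pics/crop3.png

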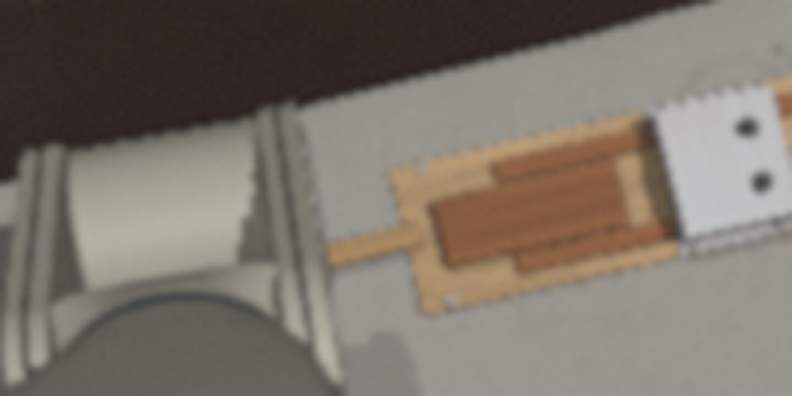

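The nose at (420,235) lines up with the batten's end centre at (438,235), with a gap of about 9 mm. I'll start pushing.

drive_tool(
  targets=[
    [0.01, -0.049, 0, 0, 0, 0],
    [0.011, -0.049, 0, 0, 0, 0],
    [0.011, -0.049, 0, 0, 0, 0],
    [0.011, -0.049, 0, 0, 0, 0],
    [0.011, -0.049, 0, 0, 0, 0],
  ],
)

```text
time_s: 5.47
tcp_pos: [475.0, 69.6, 32.5]
ee_rot: [1.935, 2.475, 0.0]
force: [0.6, 0.0, -1.4]
grip_width: 17.5
```

drive_tool(
  targets=[
    [0.011, -0.049, 0, 0, 0, 0],
    [0.011, -0.049, 0, 0, 0, 0],
    [0.011, -0.049, 0, 0, 0, 0],
    [0.011, -0.049, 0, 0, 0, 0],
    [0.011, -0.049, 0, 0, 0, 0],
  ],
)

```text
time_s: 5.88
tcp_pos: [480.3, 45.2, 32.3]
ee_rot: [-1.934, -2.475, 0.0]
force: [0.0, -0.7, -1.1]
grip_width: 17.1
```

drive_tool(
  targets=[
    [0.011, -0.049, 0, 0, 0, 0],
    [0.011, -0.049, 0, 0, 0, 0],
    [0.011, -0.049, 0, 0, 0, 0],
  ],
)

```text
time_s: 6.13
tcp_pos: [483.6, 30.6, 32.3]
ee_rot: [-1.934, -2.475, 0.0]
force: [-0.2, 0.2, -1.0]
grip_width: 17.0
```

drive_tool(
  targets=[
    [0.004, -0.02, 0, 0, 0, 0],
    [0.004, -0.02, 0, 0, 0, 0],
    [0.005, -0.02, 0, 0, 0, 0],
    [0.004, -0.02, 0, 0, 0, 0],
    [0.004, -0.02, 0, 0, 0, 0],
  ],
)

```text
time_s: 6.55
tcp_pos: [485.7, 21.0, 32.3]
ee_rot: [1.934, 2.476, 0.0]
force: [-0.5, -1.0, -1.0]
grip_width: 17.1
```

drive_tool(
  targets=[
    [0.004, -0.02, 0, 0, 0, 0],
    [0.004, -0.02, 0, 0, 0, 0],
    [0.005, -0.02, 0, 0, 0, 0],
    [0.004, -0.02, 0, 0, 0, 0],
    [0.004, -0.02, 0, 0, 0, 0],
  ],
)

```text
time_s: 6.97
tcp_pos: [487.6, 11.2, 32.3]
ee_rot: [-1.934, -2.475, -0.0]
force: [-1.1, 4.2, -0.1]
grip_width: 16.9
```

drive_tool(
  targets=[
    [0.004, -0.02, 0, 0, 0, 0],
    [0.004, -0.02, 0, 0, 0, 0],
    [0.005, -0.02, 0, 0, 0, 0],
    [0.004, -0.02, 0, 0, 0, 0],
    [0.004, -0.02, 0, 0, 0, 0],
  ],
)

```text
time_s: 7.38
tcp_pos: [489.9, 0.9, 32.3]
ee_rot: [1.934, 2.475, 0.0]
force: [-0.8, 3.3, 0.3]
grip_width: 17.2
```

drive_tool(
  targets=[
    [0.006, -0.029, 0, 0, 0, 0],
    [0.007, -0.029, 0, 0, 0, 0],
    [0.006, -0.029, 0, 0, 0, 0],
    [0.007, -0.029, 0, 0, 0, 0],
    [0.006, -0.029, 0, 0, 0, 0],
  ],
)

```text
time_s: 7.8
tcp_pos: [493.2, -13.7, 32.3]
ee_rot: [1.934, 2.475, 0.0]
force: [0.5, 4.2, 0.6]
grip_width: 17.0
```

drive_tool(
  targets=[
    [0.006, -0.029, 0, 0, 0, 0],
    [0.007, -0.029, 0, 0, 0, 0],
    [0.006, -0.029, 0, 0, 0, 0],
    [0.007, -0.029, 0, 0, 0, 0],
    [0.006, -0.029, 0, 0, 0, 0],
  ],
)

```text
time_s: 8.22
tcp_pos: [496.4, -28.2, 32.3]
ee_rot: [1.934, 2.475, 0.0]
force: [0.7, 4.9, 0.4]
grip_width: 17.2
```

drive_tool(
  targets=[
    [0.006, -0.029, 0, 0, 0, 0],
    [0.007, -0.029, 0, 0, 0, 0],
    [0.006, -0.029, 0, 0, 0, 0],
    [0.007, -0.029, 0, 0, 0, 0],
  ],
)

```text
time_s: 8.55
tcp_pos: [499.0, -39.8, 32.4]
ee_rot: [1.934, 2.475, 0.0]
force: [0.6, 5.1, -0.3]
grip_width: 17.0
```

drive_tool(
  targets=[
    [0.004, -0.018, 0, 0, 0, 0],
    [0.004, -0.018, 0, 0, 0, 0],
    [0.004, -0.018, 0, 0, 0, 0],
    [0.003, -0.014, 0, 0, 0, 0],
  ],
)

```text
time_s: 8.88
tcp_pos: [500.5, -46.5, 32.3]
ee_rot: [1.934, 2.475, 0.0]
force: [0.6, 5.2, 0.2]
grip_width: 16.8
```

drive_tool(
  targets=[
    [0.001, -0.006, 0, 0, 0, 0],
    [0.001, -0.006, 0, 0, 0, 0],
    [0.002, -0.006, 0, 0, 0, 0],
    [0.001, -0.006, 0, 0, 0, 0],
    [0.001, -0.006, 0, 0, 0, 0],
  ],
)

```text
time_s: 9.3
tcp_pos: [501.1, -49.4, 32.4]
ee_rot: [1.934, 2.475, 0.0]
force: [1.4, 5.8, -1.2]
grip_width: 17.2
```

drive_tool(
  targets=[
    [0.001, -0.006, 0, 0, 0, 0],
    [0.001, -0.006, 0, 0, 0, 0],
    [0.002, -0.006, 0, 0, 0, 0],
    [0.001, -0.006, 0, 0, 0, 0],
    [0.001, -0.006, 0, 0, 0, 0],
  ],
)

```text
time_s: 9.72
tcp_pos: [501.8, -52.4, 32.4]
ee_rot: [1.934, 2.475, 0.0]
force: [1.1, 6.0, 0.8]
grip_width: 16.8
```

drive_tool(
  targets=[
    [0.001, -0.006, 0, 0, 0, 0],
    [0.001, -0.006, 0, 0, 0, 0],
    [0.002, -0.006, 0, 0, 0, 0],
    [0.001, -0.006, 0, 0, 0, 0],
    [0.001, -0.006, 0, 0, 0, 0],
  ],
)

```text
time_s: 10.13
tcp_pos: [502.4, -55.4, 32.4]
ee_rot: [1.934, 2.475, 0.001]
force: [0.8, 6.1, 0.2]
grip_width: 16.7
```

drive_tool(
  targets=[
    [0.001, -0.006, 0, 0, 0, 0],
    [0.001, -0.006, 0, 0, 0, 0],
    [0.002, -0.006, 0, 0, 0, 0],
    [0.001, -0.006, 0, 0, 0, 0],
    [0.001, -0.006, 0, 0, 0, 0],
  ],
)

```text
time_s: 10.55
tcp_pos: [503.1, -58.4, 32.4]
ee_rot: [1.934, 2.475, 0.001]
force: [0.9, 6.8, -0.5]
grip_width: 16.8
```

drive_tool(
  targets=[
    [0.004, -0.005, 0, 0, 0, 0],
    [0.004, -0.005, 0, 0, 0, 0],
    [0.004, -0.005, 0, 0, 0, 0],
    [0.003, -0.006, 0, 0, 0, 0],
    [0.002, -0.006, 0, 0, 0, 0],
  ],
)

```text
time_s: 10.97
tcp_pos: [504.1, -61.1, 32.3]
ee_rot: [-1.934, -2.475, 0.001]
force: [-1.1, 5.3, 1.5]
grip_width: 17.2
```

Lateral load relieved and drag back to about 5 N.

drive_tool(
  targets=[
    [0.001, -0.006, 0, 0, 0, 0],
    [0.002, -0.006, 0, 0, 0, 0],
    [0.001, -0.006, 0, 0, 0, 0],
    [0.002, -0.006, 0, 0, 0, 0],
    [0.001, -0.006, 0, 0, 0, 0],
  ],
)

```text
time_s: 11.38
tcp_pos: [504.9, -64.1, 32.3]
ee_rot: [-1.934, -2.475, 0.0]
force: [-2.5, 3.7, -0.2]
grip_width: 17.2
```

drive_tool(
  targets=[
    [0.001, -0.006, 0, 0, 0, 0],
    [0.001, -0.006, 0, 0, 0, 0],
    [0.001, -0.006, 0, 0, 0, 0],
    [0.001, -0.006, 0, 0, 0, 0],
    [0.001, -0.006, 0, 0, 0, 0],
  ],
)

```text
time_s: 11.8
tcp_pos: [505.6, -67.1, 32.3]
ee_rot: [-1.934, -2.475, 0.0]
force: [-1.3, 5.0, 0.8]
grip_width: 17.0
```

drive_tool(
  targets=[
    [0.001, -0.006, 0, 0, 0, 0],
    [0.001, -0.006, 0, 0, 0, 0],
    [0.001, -0.006, 0, 0, 0, 0],
    [0.001, -0.006, 0, 0, 0, 0],
    [0.001, -0.006, 0, 0, 0, 0],
  ],
)

```text
time_s: 12.22
tcp_pos: [506.2, -70.1, 32.3]
ee_rot: [1.934, 2.475, 0.0]
force: [-0.6, 4.7, -0.6]
grip_width: 17.5
```

drive_tool(
  targets=[
    [0.001, -0.006, 0, 0, 0, 0],
    [0.001, -0.006, 0, 0, 0, 0],
    [0.002, -0.006, 0, 0, 0, 0],
    [0.001, -0.006, 0, 0, 0, 0],
    [0.001, -0.006, 0, 0, 0, 0],
  ],
)

```text
time_s: 12.63
tcp_pos: [506.7, -72.7, 32.4]
ee_rot: [-1.934, -2.475, -0.0]
force: [-0.8, 9.3, 2.1]
grip_width: 17.1
```

drive_tool(
  targets=[
    [0.001, -0.004, 0, 0, 0, 0],
    [0.001, -0.004, 0, 0, 0, 0],
    [0.001, -0.003, 0, 0, 0, 0],
  ],
)

```text
time_s: 12.88
tcp_pos: [506.8, -73.3, 32.4]
ee_rot: [-1.934, -2.475, -0.001]
force: [-1.1, 12.9, 2.7]
grip_width: 16.8
```

drive_tool(
  targets=[
    [0.001, -0.004, 0, 0, 0, 0],
    [0, -0.003, 0, 0, 0, 0],
    [0, 0, 0, 0, 0, 0],
  ],
)

```text
time_s: 13.13
tcp_pos: [506.8, -73.7, 32.4]
ee_rot: [-1.933, -2.474, -0.001]
force: [-2.0, 13.7, 3.4]
grip_width: 16.8
```

drive_tool(
  targets=[
    [0.001, -0.004, 0, 0, 0, 0],
    [0, 0, 0, 0, 0, 0],
    [0, 0, 0, 0, 0, 0],
  ],
)

```text
time_s: 13.38
tcp_pos: [506.8, -74.0, 32.4]
ee_rot: [-1.933, -2.474, -0.001]
force: [-1.5, 14.1, 4.6]
grip_width: 17.2
```

```bash
python3 - <<'E'
from h import *
s=ctrl.state();print(s['tcp_pos'],s['force'],s['ft_torque'],s['joint_velocities'].round(4))
print(s['force'][:2]@[-.218,.976])
E
```

```text
[506.79252541 -73.97148136  32.44202715] [-1.53499343 14.06211047  4.59878358] [2.06980757 0.13666317 0.20852154] [ 0.0004  0.0005  0.0017 -0.0005  0.002  -0.0015]
14.059248387516273
```

drive_tool(
  targets=[
    [0.001, -0.004, 0, 0, 0, 0],
    [0.001, -0.003, 0, 0, 0, 0],
    [0, 0, 0, 0, 0, 0],
    [0, 0, 0, 0, 0, 0],
  ],
)

```text
time_s: 13.72
tcp_pos: [506.9, -74.4, 32.5]
ee_rot: [-1.933, -2.474, -0.001]
force: [-2.5, 15.9, 4.8]
grip_width: 17.2
```

Pressed home at about 16 N total, against about 5 N drag, so roughly 10–11 N on the stop. I'll draw the stick straight back.

drive_tool(
  targets=[
    [-0.004, 0.02, 0, 0, 0, 0],
    [-0.009, 0.04, 0, 0, 0, 0],
    [-0.022, 0.1, 0, 0, 0, 0],
    [-0.033, 0.15, 0, 0, 0, 0],
    [-0.033, 0.15, 0, 0, 0, 0],
  ],
)

```text
time_s: 14.13
tcp_pos: [497.3, -29.6, 32.3]
ee_rot: [1.935, 2.474, 0.0]
force: [-0.5, -0.1, -2.1]
grip_width: 16.9
```

drive_tool(
  targets=[
    [-0.033, 0.15, 0, 0, 0, 0],
    [-0.033, 0.15, 0, 0, 0, 0],
    [-0.033, 0.15, 0, 0, 0, 0],
    [-0.033, 0.15, 0, 0, 0, 0],
    [-0.033, 0.15, 0, 0, 0, 0],
  ],
)

```text
time_s: 14.55
tcp_pos: [480.6, 45.9, 32.3]
ee_rot: [1.934, 2.475, 0.0]
force: [0.2, -0.1, -1.3]
grip_width: 16.9
```

drive_tool(
  targets=[
    [-0.033, 0.15, 0.05, 0, 0, 0],
    [-0.033, 0.15, 0.1, 0, 0, 0],
    [-0.044, 0.2, 0.1, 0, 0, 0],
    [-0.044, 0.2, 0, 0, 0, 0],
    [-0.044, 0.2, 0, 0, 0, 0],
  ],
)

```text
time_s: 14.97
tcp_pos: [461.2, 136.2, 58.0]
ee_rot: [1.934, 2.474, 0.002]
force: [-0.5, 0.1, -0.9]
grip_width: 16.8
```

drive_tool(
  targets=[
    [-0.044, 0.25, 0, 0, 0, 0],
    [-0.044, 0.25, 0, 0, 0, 0],
    [-0.02, 0.25, 0, 0, 0, 0],
    [0, 0.2, 0, 0, 0, 0],
    [0, 0, 0, 0, 0, 0],
  ],
)

```text
time_s: 15.38
tcp_pos: [450.8, 233.4, 57.6]
ee_rot: [1.93, 2.477, 0.004]
force: [0.2, -0.0, -1.6]
grip_width: 17.0
```

```bash
python3 - <<'E'
from h import *
import cv2
s=ctrl.state();print(s['tcp_pos'],s['force'],s['ee_rot'],s['time_s'])
t=ctrl.camera("top");a=cv2.resize(t[215:315,180:520],None,fx=2.35,fy=2.35,interpolation=cv2.INTER_CUBIC)
w=ctrl.camera("wrist");w=cv2.resize(w,None,fx=.54,fy=.54)
b=cv2.resize(t[222:272,400:500],None,fx=4.6,fy=4.6,interpolation=cv2.INTER_CUBIC)
c=np.zeros((235+260,800,3),np.uint8);c[:235,:799]=a[:235,:799];c[235:235+259,:346]=w[:259,:346];c[235:465,346:800]=b[:230,:454]
cv2.imwrite("pics/c4.png",c[:,:,::-1])
E
```

```text
[450.76780442 233.4307529   57.61550134] [ 0.19211817 -0.01750523 -1.57606783] [1.93027733 2.47721158 0.00397089] 15.3833
```

View pics/c4.png

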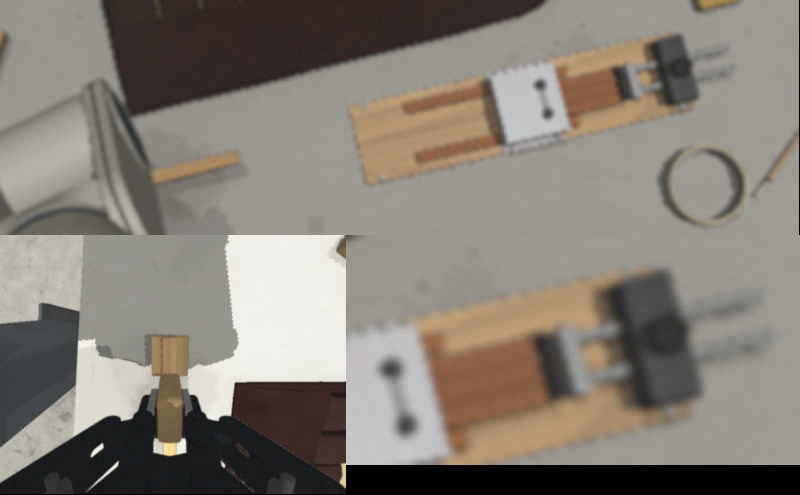

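The picture shows the batten through the guard and butted on the stop pad (lower crop, about (548,365)). The stick is clear at the left. I'll lower it here.

drive_tool(
  targets=[
    [0, 0, -0.15, 0, 0, 0],
    [0, 0, -0.1, 0, 0, 0],
    [0, 0, -0.04, 0, 0, 0],
    [0, 0, -0.02, 0, 0, 0],
    [0, 0, -0.01, 0, 0, 0],
  ],
)

```text
time_s: 15.9
tcp_pos: [450.0, 229.4, 24.9]
ee_rot: [-1.935, -2.474, 0.002]
force: [-0.0, 0.2, -1.1]
grip_width: 17.0
```

drive_tool(
  targets=[
    [0, 0, -0.01, 0, 0, 0],
    [0, 0, 0, 0, 0, 0],
    [0, 0, 0, 0, 0, 0],
  ],
)

```text
time_s: 16.15
tcp_pos: [450.5, 230.1, 24.6]
ee_rot: [1.934, 2.475, 0.001]
force: [0.8, 0.7, -1.5]
grip_width: 16.9
```

drive_tool(
  targets=[
    [0, 0, -0.008, 0, 0, 0],
    [0, 0, -0.008, 0, 0, 0],
    [0, 0, 0, 0, 0, 0],
  ],
)

```text
time_s: 16.4
tcp_pos: [450.6, 230.2, 24.3]
ee_rot: [1.934, 2.475, 0.001]
force: [-3.5, -2.7, 16.9]
grip_width: 16.9
```

Contact. I'll open and lift.

drive_tool(
  targets=[
    [0, 0, 0.005, 0, 0, 0],
    [0, 0, 0, 0, 0, 0],
    [0, 0, 0, 0, 0, 0],
    [0, 0, 0, 0, 0, 0],
    [0, 0, 0, 0, 0, 0],
  ],
  gripper=0.55,
)

```text
time_s: 16.82
tcp_pos: [450.2, 230.1, 23.1]
ee_rot: [-1.934, -2.475, 0.0]
force: [0.3, 0.3, -0.3]
grip_width: 46.7
```

drive_tool(
  targets=[
    [0, 0, 0.05, 0, 0, 0],
    [0, 0, 0.2, 0, 0, 0],
    [0, 0, 0.3, 0, 0, 0],
    [0, 0, 0.3, 0, 0, 0],
    [0, 0, 0.3, 0, 0, 0],
  ],
)

```text
time_s: 17.23
tcp_pos: [449.8, 229.9, 139.4]
ee_rot: [-1.934, -2.475, 0.001]
force: [-0.4, -0.2, 0.1]
grip_width: 47.3
```

drive_tool(
  targets=[
    [0, 0.1, 0.3, 0, 0, 0],
    [0, 0.3, 0, 0, 0, 0],
    [0, 0.3, 0, 0, 0, 0],
    [0, 0, 0, 0, 0, 0],
    [0, 0, 0, 0, 0, 0],
  ],
)

```text
time_s: 17.65
tcp_pos: [450.0, 301.1, 168.6]
ee_rot: [1.932, 2.477, 0.001]
force: [0.3, -0.2, -0.4]
grip_width: 47.0
```

```bash
python3 - <<'E'
from h import *
import cv2
s=ctrl.state();print(s['tcp_pos'],s['force'],s['time_s'])
t=ctrl.camera("top");a=cv2.resize(t[215:315,180:520],None,fx=2.35,fy=2.35,interpolation=cv2.INTER_CUBIC)
w=ctrl.camera("wrist");w=cv2.resize(w,None,fx=.62,fy=.62)
b=cv2.resize(ctrl.camera("scene")[180:360,240:440],None,fx=2,fy=2,interpolation=cv2.INTER_CUBIC)
c=np.zeros((600,800,3),np.uint8);c[:235,:799]=a[:235,:799];c[235:235+w.shape[0],:w.shape[1]]=w;c[235:595,398:798]=b
cv2.imwrite("pics/c5.png",c[:,:,::-1])
E
```

```text
[450.03475904 301.14065729 168.58530622] [ 0.26771015 -0.2162018  -0.38158163] 17.65
```

View pics/c5.png

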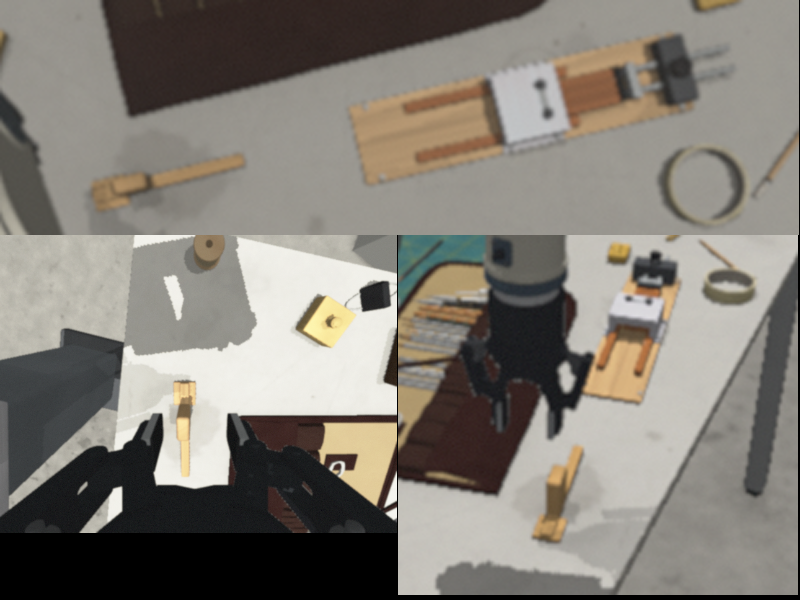

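The picture shows the stick flat on the bench, handle up, at (92–243, 155–205) and clear of the feeder. The batten is still against the stop, the tape and wax have not moved, and the gripper is free.

```bash
python3 -c "
from rig import ctrl
print(ctrl.finish_job())"
```

```text
the job is handed in; nothing more can be done
None
```

The job is done and handed in at about 18 s of the 69 s allowed; no verdict was reported.

I gripped the push stick by its handle and pushed the batten through the guard. The pad came up at about feed x = 0.10. I pressed to about 16 N in total against about 5 N of sliding drag. That puts roughly 10–11 N on the stop, because in the last millimetres the nose also pressed on the bed and took perhaps 1 N of the push. I then drew the stick straight back out and laid it flat to the left of the feeder.

- **Final pictures:** the batten is against the pad, the stick is flat and clear of the feeder, and the tape, wax and reel show no sign of having moved. The gripper is about 170 mm up and touching nothing.
- **Irregularities:**
  - The drag crept up to 6.8 N from a small sideways load partway through; a 1 mm sideways shift cured it.
  - Setting the stick down briefly pressed the bench with about 17 N.

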